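Swap two component trays at the kit-building bench and stack the board tray

ROBOT

A 6-joint arm with a two-finger parallel gripper is mounted at the origin on the work surface. World frame = base frame: x ahead of the robot, y to its left, z up, the work surface at z = 0. Lengths are in mm, angles in rad, forces in N, time in s.
With the tool pointing down it reaches from about 275 to 1000 mm from the base axis. Payload 8.4 kg.
Tool frame: the origin (TCP) lies midway between the tips of the shut fingers; the grasp point (between the pads) lies 19 mm behind it; z points along the fingers, y is the line along which they close (so a half turn about z gives the same grasp; the last joint's range is limited). The gripper opens to 85 mm and grips with 20 to 120 N. Pads are 22 mm wide; open, the fingers measure 114 mm over their backs; the gripper's body (76 mm by 85 mm) begins 54 mm behind the grasp point. The pads swing forward as they close: fully open they stand 13 mm farther back than shut.
Start: joints at [1.315, 0.353, 1.633, -0, 1.155, -0.002], TCP at [156.926, 604.981, 231.281] pointing down, gripper open.
Joint ranges: [-2.63, 2.63], [-0.92, 2.1], [0.06, 2.66], [-1.3, 4.44], [0, 2.69], [-3.02, 3.02]. Speed limits (rad/s): [2.22, 2.22, 2.79, 3.14, 3.14, 3.14].

INTERFACE

Orientations are given as [roll, pitch, yaw] about the fixed x, y, z axes, in that order (R = Rz(yaw) Ry(pitch) Rx(roll)).
In Python, from rig import r gives the robot as it stands.
- The arm moves only by the shell command python3 -m inch 'ROWS' [OPENING] [FORCE]. ROWS is JSON, a list that holds one entry, the list of rows, each a list of 6 numbers: the shift along the tool's x, y, z scaled (see below), then the turn, a rotation vector about the tool's x, y, z scaled (see below). In form: [[[tx, ty, tz, wx, wy, wz], ...]]. A call has 1 to 8 rows; each row is the pose to reach, as a shift and turn from the pose commanded when the call began, along the tool's axes at that moment, turning the shorter way round; what a row does not reach only later rows make up. The controller multiplies each number of a shift by 20 cm and each number of a turn by pi rad. A row lasts 1/12 s, in which the tool goes at most 41.7 mm and 7.16 degrees, less where a joint would pass 70% of its speed; a pose out of reach is approached as far as the arm can. A call with a number of a shift or a turn outside -1 to 1 is refused whole. A call with a gripper value outside its range is refused whole. OPENING is the gripper's target within -1 to 1 (fully open at 1, half-way at 0, shut at -1), set as the call begins (- or left out, the last holds). The fingers move at their own pace and stop on an object; FORCE is the grip in N (left out, the last holds). Time passes only in rows, so rows that repeat a pose let the fingers close. It gives the time, the measured TCP pose, the force, the opening and the grip force at its end, in the units of the state.
- r.sense(): the state, without advancing time (a new reading comes with each control period).
- r.grab_frame(name): name is "scene" or "side" or "wrist"; returns the picture (400x640x3 uint8, red, green, blue); there is no depth.
- r.camera_info(name): a dict with "K" (3x3 intrinsics, pixels), "distortion" ([k1, k2, p1, p2, k3] as OpenCV has them; the pictures are not rectified), "rvec" (rotation vector, rad) and "tvec" (3), from world to camera coordinates, as OpenCV has them; the wrist camera has in their place "mount" (4x4, takes a point from camera to tool coordinates, whose origin is the TCP and whose axes are the flange's). Camera axes: x right, y down, z forward; pixel columns grow to the right and rows downward; lengths in mm; the calibration is good to about 2 mm. A picture is of the moment at which its call begins: read the wrist's pose just before it. camera_info takes no time and is no camera call.
- r.sign_off(): hands the job in; it is judged then, once.
The state is a dict: "clock": time; "qpos": joint angles; "qvel": joint speeds; "joint_efforts": joint torques, N m; "eef_pos": TCP position; "tcp_rot": TCP orientation; "contact_force": force on the tool from outside, world axes, zero at the start; "wrist_torque": the same for the moment, N m; "opening": opening from 0.0 (shut) to 1.0 (fully open); "grasp_force": force on a finger pad.
Only numpy, scipy, OpenCV 4.12 (cv2) and the standard library are available. Lean on these libraries where they do the work, as an engineer would, in place of code of your own. Each camera call takes 0.05 s, during which the arm holds its last target. There are 200 camera calls.

TASK

The six-compartment tray and the two-compartment tray stand at each other's places: swap them, parking one of them on the empty mat on the way, so that each ends centred and square on the mat where the other began, with the third mat empty again. Then stack the undivided tray with the circuit board on top of the six-compartment tray, its corner pins fully down in the sockets. Keep the trays level, set them down without dropping them, and leave the solder spool, mug and meter where they are.

Things in the scene. Friction and masses are not known exactly. Their poses are not given: they have to be found in the camera images.
- tray_six_mid (a point): Light grey tray with six compartments, 62 (x) by 100 (y) by 42 mm high; starts on mat_p. Walls 3 mm. It stands on four 7 mm long round-nosed pins, 7 mm thick, under its corners (22 mm from centre in x, 41 in y); over each pin is a 12 mm square socket, open at the rim. The point is its centre, 21 mm over the pin tips. Half a turn makes no difference. Grasp high, across the 62 mm.
- tray_two_mid (a point): Light grey tray with two long compartments (a single lengthwise wall inside), starting on mat_q. Outside, pins, sockets and point as for the six-compartment tray: 62 (x) by 100 (y) by 42 mm, point at its centre, 21 mm above the pin tips. About 140 g, as each tray.
- tray_open_mid (a point): Undivided light grey tray with a small circuit board on its floor, starting on the bare bench. Outside, pins, sockets and point as for the six-compartment tray. Stacked, its flat underside (7 mm above the pin tips) rests on the rim below and its point is 35 mm above that tray's point. Grasp its upper half, so the fingers stay clear of the tray below.
- mat_p: The mat on which the six-compartment tray starts. Thin black rubber mat, 84 mm (x) by 120 mm (y), 3 mm thick, fixed to the bench. Origin at the centre of its underside, on the bench top.
- mat_q: The mat on which the two-compartment tray starts. Thin black rubber mat, 84 mm (x) by 120 mm (y), 3 mm thick, fixed to the bench. Origin at the centre of its underside, on the bench top.
- mat_free: The empty mat, to park a tray on. Thin black rubber mat, 84 mm (x) by 120 mm (y), 3 mm thick, fixed to the bench. Origin at the centre of its underside, on the bench top.
- spool: Steel-coloured solder spool standing upright, 52 mm in diameter, 50 mm high; loose, to be left alone. Origin at the centre of its underside.
- mug: White mug, 76 mm in diameter, 90 mm high, handle on its y side; loose, to be left alone. Origin at the centre of its underside.
- meter: Black hand-held meter lying flat, 70 by 120 (y) by 28 mm; loose, to be left alone. Origin at the centre of its underside.
Things that resemble listed ones, but are neither listed nor needed, are in the scene too. What is shaped like the part that bears tray_two_mid but orange is not meant.

How it is judged (in metres and radians):
On the way, in this order (a step that is already met when the one before it is completed fails the run):
1. one of the two trays is parked on the empty mat and let go (((horizontal distance between tray_six_mid and mat_free below 0.03 m and z of tray_six_mid in the frame of mat_free between 0.02 and 0.028 m and contact force between the fingers and tray_six below 0.2 N and linear speed of tray_six below 0.02 m/s) or (horizontal distance between tray_two_mid and mat_free below 0.03 m and z of tray_two_mid in the frame of mat_free between 0.02 and 0.028 m and contact force between the fingers and tray_two below 0.2 N and linear speed of tray_two below 0.02 m/s))), for 0.2 s.
2. the two trays have changed places, each let go on the other's mat (horizontal distance between tray_six_mid and mat_q below 0.015 m and z of tray_six_mid in the frame of mat_q between 0.02 and 0.028 m and contact force between the fingers and tray_six below 0.2 N and linear speed of each of tray_six, tray_two below 0.02 m/s and angle between the y axis of tray_six_mid and the y axis of mat_q, either way round below 0.2 rad and horizontal distance between tray_two_mid and mat_p below 0.015 m and z of tray_two_mid in the frame of mat_p between 0.02 and 0.028 m and contact force between the fingers and tray_two below 0.2 N and angle between the y axis of tray_two_mid and the y axis of mat_p, either way round below 0.2 rad), for 0.2 s.
3. the undivided tray is stacked on the six-compartment tray (horizontal distance between tray_open_mid and tray_six_mid below 0.006 m and z of tray_open_mid in the frame of tray_six_mid between 0.032 and 0.0385 m and angle between the y axis of tray_open_mid and the y axis of tray_six_mid, either way round below 0.1 rad and contact force between the fingers and tray_open below 0.2 N and linear speed of tray_open below 0.02 m/s), for 0.2 s.
At the end, for the whole second after the job is handed in: Six-compartment tray on mat_q, two-compartment tray on mat_p, each within 15 mm of the mat's centre and square within 0.2 rad; the undivided tray on the six-compartment one, pins in the sockets (centres within 6 mm in plan, 32 to 38.5 mm apart in height); all let go and at rest (all of step 2 and all of step 3); the robot touches nothing.
It fails at once if the solder spool is pushed more than 25 mm (distance of spool from where it was at the start of the episode above 0.025 m).
It fails at once if the mug is pushed more than 25 mm (distance of mug from where it was at the start of the episode above 0.025 m).
It fails at once if the meter is pushed more than 25 mm (distance of meter from where it was at the start of the episode above 0.025 m).
It fails at once if a tray is tipped by more than 20 degrees (angle between any of tray_six_mid, tray_two_mid, tray_open_mid's own z axis and vertical above 0.35 rad).
It fails at once if a tray is dropped (falls faster than 0.45 m/s out of the gripper) ((linear speed of tray_six above 0.45 m/s and contact force between each of the arm, the fingers and tray_six below 0.05 N) or (linear speed of tray_two above 0.45 m/s and contact force between each of the arm, the fingers and tray_two below 0.05 N) or (linear speed of tray_open above 0.45 m/s and contact force between each of the arm, the fingers and tray_open below 0.05 N)).
It also fails if it takes over 120 s, if anything falls off the work surface, if the arm or the gripper's body presses on something with over 40 N, if the wrist force passes 120 N, or if a joint passes its speed limit or range.

## Working session

There is one attempt and no reset: what is moved stays moved. The work goes in short steps, Python scripts to look and compute and a shell command to move; the robot and the scene stay as the last step left them, time stands still between calls to the robot, and variables do not carry over. Pictures are saved under pics/ and viewed, at most 14 in all, crops included, and the job is handed in when it is done.

```bash
mkdir -p pics; ls
python3 - <<'E'
from rig import r
import cv2
for n in("scene","side","wrist"):
    cv2.imwrite(f"pics/{n}0.png",r.grab_frame(n)[:,:,::-1])
    print(n,r.camera_info(n))
print(r.sense())
E
```

```text
pics
scene {'K': array([[450.99169249,   0.        , 326.07111592],
       [  0.        , 450.99169249, 204.71922003],
       [  0.        ,   0.        ,   1.        ]]), 'distortion': array([-0.07554448,  0.        ,  0.        ,  0.        ,  0.        ]), 'rvec': array([ 1.71763147,  1.75568263, -0.74368573]), 'tvec': array([  22.83796334, -303.75070867, 1556.16469617])}
side {'K': array([[453.98213671,   0.        , 315.65882884],
       [  0.        , 453.98213671, 199.05180693],
       [  0.        ,   0.        ,   1.        ]]), 'distortion': array([0.00823173, 0.        , 0.        , 0.        , 0.        ]), 'rvec': array([ 2.28642181, -0.10907868,  0.03431449]), 'tvec': array([-486.72294034,   66.77504357, 1196.78502854])}
wrist {'K': array([[318.41906849,   0.        , 323.27846243],
       [  0.        , 318.41906849, 203.58126509],
       [  0.        ,   0.        ,   1.        ]]), 'distortion': array([-0.02955764,  0.        ,  0.        ,  0.        ,  0.        ]), 'mount': array([[ 5.24227889e-04, -9.55192892e-01, -2.95983555e-01,
         7.46959322e+01],
      
[... 242 characters left out ...]
e+00]])}
{'clock': 0.15, 'qpos': array([ 1.31456774e+00,  3.53487869e-01,  1.63396183e+00, -7.90312241e-06,
        1.15522220e+00, -2.40396976e-03]), 'qvel': array([ 0.00057755, -0.00093192, -0.00268885,  0.00086838, -0.00176212,
        0.00055722]), 'joint_efforts': array([ 1.22277987e-03, -6.05640292e+01, -3.42337203e+01,  1.79612698e-04,
        6.11936426e-03,  3.34073974e-06]), 'eef_pos': array([156.85321253, 604.61440858, 230.73552267]), 'tcp_rot': array([-3.14051340e+00,  4.63251976e-06,  2.88777123e+00]), 'contact_force': array([-0.53036746, -0.30771209,  0.59152162]), 'wrist_torque': array([-0.04930119, -0.02675385,  0.057393  ]), 'grasp_force': 0.0, 'opening': 0.9987790996593894}
```

View pics/scene0.png

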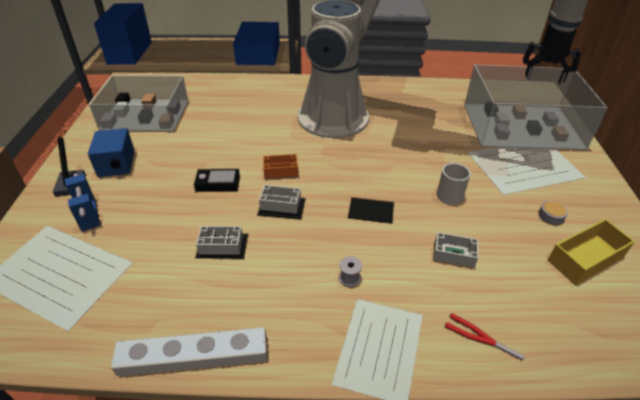

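View pics/side0.png

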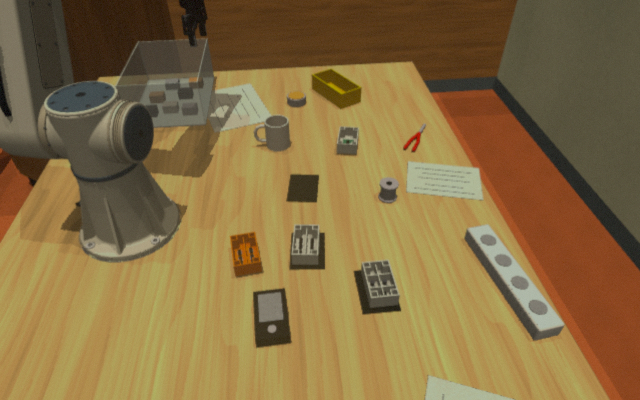

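Candidates in the scene image: six-compartment tray (220,240), two-compartment tray (281,200), orange two-compartment decoy (281,167), open tray with board (456,249), yellow box (590,250). Free mat at (371,210), meter (217,180), spool (350,271) and mug (453,184). I choose the grey ones and will check them in a crop.

Run:
```python
import cv2,numpy as np
a=cv2.imread("pics/scene0.png"); b=cv2.imread("pics/side0.png")
c=cv2.resize(a[175:270,185:320],None,fx=5.9,fy=5.9,interpolation=cv2.INTER_CUBIC)
cv2.imwrite("pics/c1.png",c)
d=cv2.resize(b[215:320,275:410],None,fx=5.7,fy=5.7,interpolation=cv2.INTER_CUBIC)
cv2.imwrite("pics/c2.png",d); print(c.shape,d.shape)
```

```text
(560, 796, 3) (598, 770, 3)
```

View pics/c2.png

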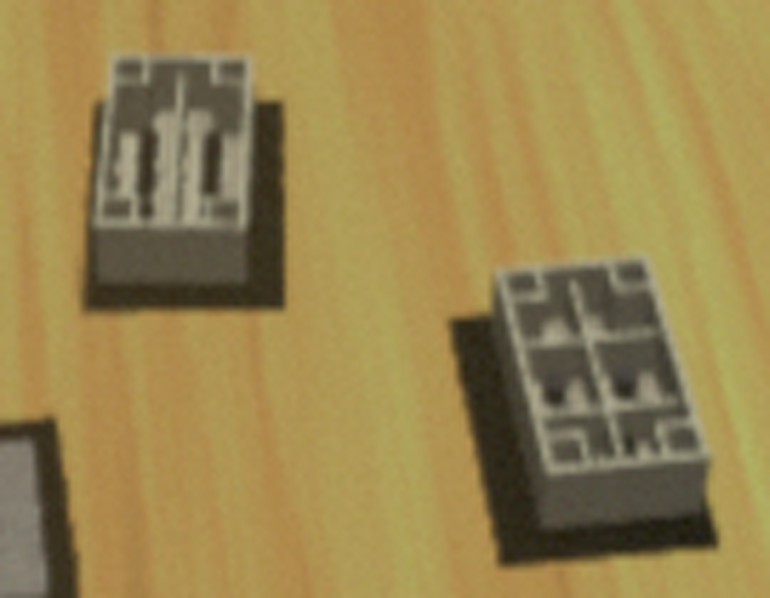

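The crop shows the two-compartment tray on its mat (upper left) and the six-compartment tray on its mat (lower right). Both are grey, so the choice holds. Now I'll project the corners.

```bash
cat > h.py <<'E'
from rig import r
import cv2,numpy as np
from scipy.spatial.transform import Rotation as R
def pose():
    s=r.sense(); return R.from_euler('xyz',s['tcp_rot']).as_matrix(),np.array(s['eef_pos'])
def ray(cam,uv,P=None):
    i=r.camera_info(cam)
    n=cv2.undistortPoints(np.array(uv,float).reshape(-1,1,2),i['K'],i['distortion'])[:,0]
    d=np.c_[n,np.ones(len(n))]
    if cam=='wrist':
        M=i['mount'];Rt,p=P; A=Rt@M[:3,:3]; c=Rt@M[:3,3]+p
    else:
        Rw=cv2.Rodrigues(i['rvec'])[0];A=Rw.T;c=-Rw.T@i['tvec']
    return c,d@A.T
def xy(cam,uv,z,P=None):
    c,d=ray(cam,uv,P); return (c+d*((z-c[2])/d[:,2])[:,None])[:,:2]
def rect(q):  # 4 corners in order -> centre, sizes, yaw of long axis (deg from y)
    (c,s,a)=cv2.minAreaRect(np.float32(q)); 
    e=[np.linalg.norm(q[i]-q[(i+1)%4]) for i in range(4)]
    l=(q[1]-q[0])+(q[2]-q[3]); m=(q[3]-q[0])+(q[2]-q[1])
    L=l if np.linalg.norm(l)>np.linalg.norm(m) else m
    y=np.degrees(np.arctan2(-L[0],L[1])); y=(y+90)%180-90
    return np.round(np.mean(q,0),1),np.round(e,1),round(y,1)
def toolrow(target_xyz,yaw_tool_deg=None):
    "relative row to a world TCP pos, pointing down with tool yaw"
    Rt,p=pose(); t=Rt.T@(np.array(target_xyz)-p)/200
    return np.round(t,4)
E
python3 - <<'E'
from h import *
f=lambda l:[(275+x/5.7-.5+.5/5.7,215+y/5.7-.5+.5/5.7) for x,y in l]
print('two',rect(xy('side',f([(108,57),(250,58),(247,228),(93,228)]),45)))
print('six',rect(xy('side',f([(496,268),(648,260),(708,460),(547,475)]),45)))
print('matq',xy('side',f([(284,102),(284,308),(84,310)]),3))
print('matp',xy('side',f([(452,320),(500,563),(718,546)]),3))
print('free',rect(xy('side',[(292,176),(319,175),(317,201),(287,201)],3)))
print('open',rect(xy('side',[(340,127),(358,127),(357,142),(338,142)],42)))
print('spool,mug,meter',xy('side',[(388,200),(278,148),(271,318)],0))
Rt,p=pose();print(Rt.round(3))
E
cat ../etc/hostname >/dev/null
```

```text
two (array([ 451.2, -143. ]), array([61.7, 98.4, 62.5, 99.1]), np.float64(-6.4))
six (array([ 605. , -277.1]), array([ 61.1,  98.3,  60.6, 101.1]), np.float64(1.0))
matq [[ 503.65038845  -84.22117119]
 [ 491.13158389 -203.15939998]
 [ 408.57143441 -195.97699607]]
matp [[ 559.31775464 -216.38631213]
 [ 559.21687184 -334.9650828 ]
 [ 642.64217361 -335.47147873]]
free (array([463.8,  99.7]), array([ 79.8, 116.3,  83. , 111.8]), np.float64(-9.1))
open (array([619.9, 301.8]), array([58. , 86.2, 58.6, 86.3]), np.float64(-11.4))
spool,mug,meter [[ 692.49951959   26.45438162]
 [ 395.79495244  310.95820924]
 [ 363.0692146  -325.38778033]]
[[-0.968  0.251 -0.   ]
 [ 0.251  0.968 -0.001]
 [-0.    -0.001 -1.   ]]
```

Run:
```python
import cv2
a=cv2.imread("pics/side0.png")
cv2.imwrite("pics/c3.png",cv2.resize(a[105:215,275:415],None,fx=5.4,fy=5.4,interpolation=cv2.INTER_CUBIC))
```

```text
(no output)
```

View pics/c3.png

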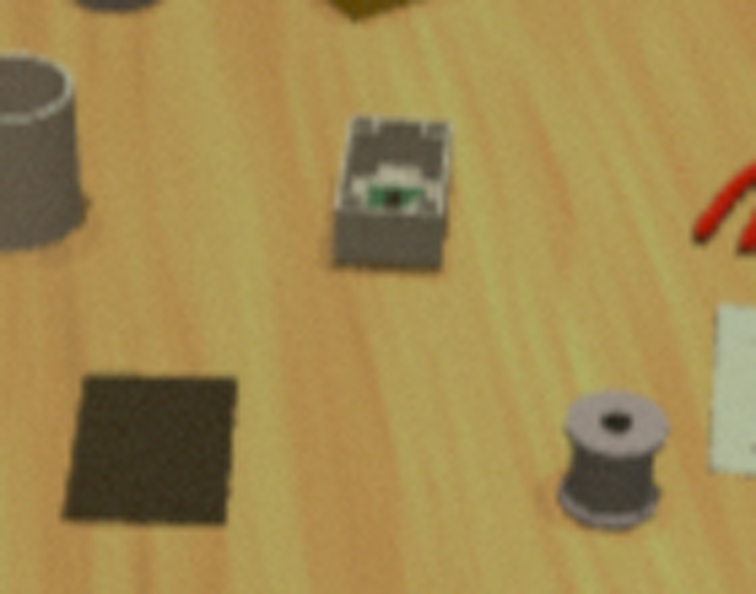

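Free mat corners in this crop: (83,376),(237,378),(225,524),(62,520). Open tray rim: (350,118),(450,122),(443,213),(336,211).

```bash
cat >> h.py <<'E'
def Rd(phi): return R.from_euler('xyz',[np.pi,0,np.radians(phi+90)])
def plan(*ts):
    "ts: successive (x,y,z,phi_deg); prints the row for each, assuming arrival at each; calibrated from measured pose"
    Rt,p=pose(); Rt=R.from_matrix(Rt)
    for x,y,z,phi in ts:
        q=np.array([x,y,z],float); n=int(np.ceil(max(np.abs(Rt.inv().apply(q-p)).max()/199,np.linalg.norm(q-p)/320,(Rd(phi)*Rt.inv()).magnitude()/np.radians(55),1e-3)))
        rv=(Rd(phi)*Rt.inv()).as_rotvec();R0,p0=Rt,p
        for k in range(1,n+1):
            Rn=R.from_rotvec(rv*k/n)*R0; pn=p0+(q-p0)*k/n
            t=Rt.inv().apply(pn-p)/200; w=(Rt.inv()*Rn).as_rotvec()/np.pi
            print([round(float(v),4) for v in np.r_[t,w]],'rows>=',int(np.ceil(max(np.linalg.norm(t)*200/41.7,np.linalg.norm(w)*180/7.16))))
            Rt,p=Rn,pn
def wpic(name):
    P=pose(); im=r.grab_frame('wrist'); cv2.imwrite(f'pics/{name}.png',im[:,:,::-1]); np.savez(f'pics/{name}.npz',R=P[0],p=P[1]); return P
def load(name):
    z=np.load(f'pics/{name}.npz'); return z['R'],z['p']
E
python3 - <<'E'
from h import *
f=lambda l:[(275+x/5.4-.4,105+y/5.4-.4) for x,y in l]
print('free',rect(xy('side',f([(83,376),(237,378),(225,524),(62,520)]),3)))
print('open',rect(xy('side',f([(350,118),(450,122),(443,213),(336,211)]),42)))
plan((454,-142,200,-6))
E
```

```text
free (array([460.9, 102. ]), array([ 84.6, 120.9,  83.6, 119.7]), np.float64(-8.1))
open (array([617.5, 297.5]), array([59.7, 96.3, 60.7, 98.9]), np.float64(-11.8))
[-0.5939, -0.8101, 0.0393, -0.0001, 0.0001, 0.1131] rows>= 5
[-0.8387, -0.5528, 0.039, -0.0001, 0.0001, 0.1131] rows>= 5
[-0.9786, -0.2264, 0.0387, -0.0001, 0.0001, 0.1131] rows>= 5
[-0.9962, 0.1283, 0.0385, -0.0001, 0.0001, 0.1131] rows>= 5
```

```bash
python3 -m inch '[[[-0.594,-0.81,0.039,0,0,0.113],[-0.594,-0.81,0.039,0,0,0.113],[-0.594,-0.81,0.039,0,0,0.113],[-0.594,-0.81,0.039,0,0,0.113],[-0.594,-0.81,0.039,0,0,0.113],[-0.594,-0.81,0.039,0,0,0.113]]]' 1 40
python3 -m inch '[[[-0.839,-0.553,0.039,0,0,0.113],[-0.839,-0.553,0.039,0,0,0.113],[-0.839,-0.553,0.039,0,0,0.113],[-0.839,-0.553,0.039,0,0,0.113],[-0.839,-0.553,0.039,0,0,0.113],[-0.839,-0.553,0.039,0,0,0.113]]]'
python3 -m inch '[[[-0.979,-0.226,0.039,0,0,0.113],[-0.979,-0.226,0.039,0,0,0.113],[-0.979,-0.226,0.039,0,0,0.113],[-0.979,-0.226,0.039,0,0,0.113],[-0.979,-0.226,0.039,0,0,0.113],[-0.979,-0.226,0.039,0,0,0.113]]]'
python3 -m inch '[[[-0.996,0.128,0.039,0,0,0.113],[-0.996,0.128,0.039,0,0,0.113],[-0.996,0.128,0.039,0,0,0.113],[-0.996,0.128,0.039,0,0,0.113],[-0.996,0.128,0.039,0,0,0.113],[-0.996,0.128,0.039,0,0,0.113],[-0.996,0.128,0.039,0,0,0.113],[-0.996,0.128,0.039,0,0,0.113]]]'
python3 -c "
from h import *
wpic('w1');print(r.sense()['qpos'])"
```

```text
clock: 0.65
eef_pos: [231.9, 412.6, 222.7]
tcp_rot: [-3.138, 0.002, 2.531]
contact_force: [-0.3, 0.5, 0.3]
opening: 1.005
grasp_force: 0.0
clock: 1.15
eef_pos: [306.5, 227.0, 215.3]
tcp_rot: [-3.14, 0.002, 2.174]
contact_force: [-0.3, 0.0, -0.5]
opening: 1.001
grasp_force: 0.0
clock: 1.65
eef_pos: [382.3, 41.0, 208.0]
tcp_rot: [3.14, 0.002, 1.819]
contact_force: [-0.2, 0.1, 0.5]
opening: 1.0
grasp_force: 0.0
clock: 2.32
eef_pos: [454.4, -140.6, 199.7]
tcp_rot: [-3.14, -0.001, 1.467]
contact_force: [0.1, 0.0, -0.4]
opening: 1.001
grasp_force: 0.0
[-3.02825733e-01  1.56397027e-01  1.97574010e+00  4.99974998e-04
  1.01055138e+00 -2.00679400e-01]
```

View pics/w1.png

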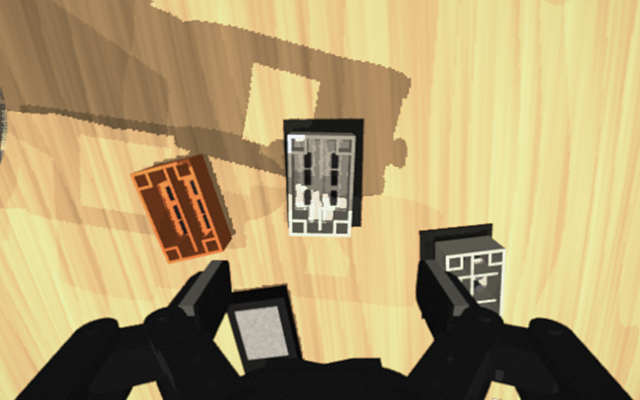

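The two-tray rim is at (287,134),(355,132),(352,236),(290,237) and its mat at (283,119),(364,119),(361,227). The orange decoy is clearly left, and the meter and six-tray are in view below.

Run:
```python
from h import *
P=load('w1')
print('two',rect(xy('wrist',[(287,134),(355,132),(352,236),(290,237)],45,P)))
print('matq',xy('wrist',[(283,119),(364,119),(361,227)],3,P).round(1))
```

```text
two (array([ 453. , -140.2]), array([ 62.5, 103. ,  62.8, 102.4]), np.float64(-6.0))
matq [[ 420.1  -74.3]
 [ 503.5  -82.9]
 [ 492.2 -202. ]]
```

```bash
python3 -m inch '[[[-0.005,-0.009,0.2,0,0,0],[-0.005,-0.009,0.4,0,0,0],[-0.005,-0.009,0.55,0,0,0],[-0.005,-0.009,0.7,0,0,0],[-0.005,-0.009,0.8,0,0,0],[-0.005,-0.009,0.88,0,0,0],[-0.005,-0.009,0.935,0,0,0],[-0.005,-0.009,0.935,0,0,0]]]'
python3 -m inch '[[[0,0,0,0,0,0],[0,0,0,0,0,0],[0,0,0,0,0,0],[0,0,0,0,0,0],[0,0,0,0,0,0],[0,0,0,0,0,0],[0,0,0,0,0,0],[0,0,0,0,0,0]]]' -1 40
python3 -c "
from h import *
im=np.hstack([r.grab_frame('wrist')[:,160:480,::-1],cv2.resize(r.grab_frame('side')[190:310,250:370,::-1],(400,400))])
cv2.imwrite('pics/g1.png',im)"
```

```text
clock: 3.03
eef_pos: [451.5, -140.8, 11.6]
tcp_rot: [-3.139, -0.001, 1.469]
contact_force: [-0.6, -0.1, 0.3]
opening: 1.0
grasp_force: 0.0
clock: 3.7
eef_pos: [453.9, -142.5, 14.1]
tcp_rot: [3.139, 0.0, 1.467]
contact_force: [1.1, 3.7, 7.9]
opening: 0.721
grasp_force: 43.6
```

View pics/g1.png

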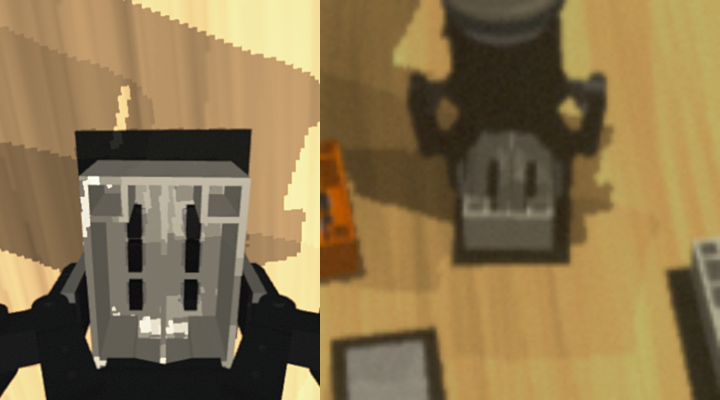

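Grasped: opening is 0.72, about 61 mm, and the wrist view shows the tray square between the pads. I'll lift and re-read the pose.

```bash
python3 -m inch '[[[0,0,-0.05,0,0,0],[0,0,-0.15,0,0,0],[0,0,-0.3,0,0,0],[0,0,-0.45,0,0,0],[0,0,-0.57,0,0,0],[0,0,-0.65,0,0,0],[0,0,-0.65,0,0,0]]]' -1 60
python3 -c "
from h import *
plan((461,102,142,-8))"
```

```text
clock: 4.38
eef_pos: [454.5, -143.0, 147.0]
tcp_rot: [3.136, 0.001, 1.468]
contact_force: [1.4, 0.4, 0.0]
opening: 0.711
grasp_force: 66.2
[0.611, -0.0471, 0.0114, 0.0009, 0.0002, 0.0058] rows>= 3
[0.61, -0.0582, 0.0119, 0.0009, 0.0002, 0.0058] rows>= 3
```

```bash
python3 -m inch '[[[0.1,-0.01,0,0,0,0.001],[0.25,-0.02,0,0,0,0.003],[0.42,-0.03,0,0,0,0.005],[0.55,-0.04,0,0,0,0.006],[0.611,-0.047,0,0,0,0.006],[0.611,-0.047,0,0,0,0.006]]]'
python3 -m inch '[[[0.1,-0.01,0,0,0,0.001],[0.25,-0.02,0,0,0,0.003],[0.42,-0.03,0,0,0,0.005],[0.55,-0.04,0,0,0,0.006],[0.61,-0.058,0,0,0,0.006],[0.61,-0.058,0,0,0,0.006],[0.61,-0.058,0,0,0,0.006]]]'
python3 -c "
from h import *
for i in range(3):
    wpic('w2'); s=r.sense();print(s['eef_pos'],s['tcp_rot'],s['contact_force'])"
```

```text
clock: 4.88
eef_pos: [455.1, -17.7, 142.5]
tcp_rot: [-3.14, -0.0, 1.451]
contact_force: [-0.5, -0.9, -1.7]
opening: 0.714
grasp_force: 66.2
clock: 5.47
eef_pos: [458.8, 102.4, 142.6]
tcp_rot: [-3.141, 0.001, 1.432]
contact_force: [-0.9, -0.0, -0.7]
opening: 0.71
grasp_force: 66.2
[458.9643081  101.88016912 142.72470746] [-3.14085168e+00  7.49756790e-04  1.43054324e+00] [ 0.65051005  0.33626289 -1.60590579]
[459.02298313 101.64516377 142.80293653] [-3.14097714e+00  6.61838361e-04  1.42973334e+00] [-0.40100346  0.26669316 -0.99017784]
[459.15735161 101.57648865 142.88464157] [-3.14117932e+00  4.93527766e-04  1.42920808e+00] [-0.18951675 -1.00908345 -1.25211925]
```

View pics/w2.png

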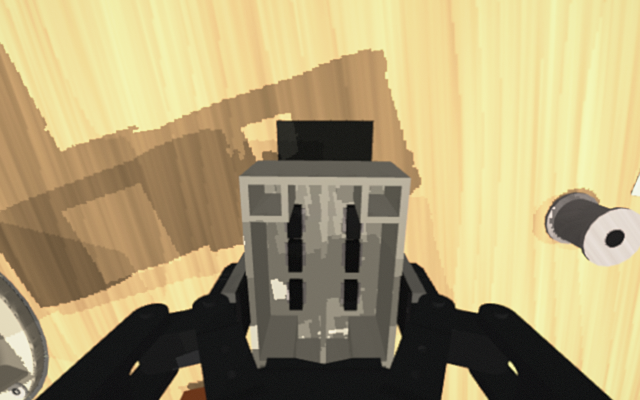

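The tray is held level. The free mat's far corners are at (277,121),(373,121), in line with the tray. Setting down.

```bash
python3 -c "
from h import *
P=load('w2');print(xy('wrist',[(277,121),(373,121)],3,P))"
python3 -m inch '[[[0,0.005,0.1,0,0,0],[0,0.005,0.25,0,0,0],[0,0.005,0.4,0,0,0],[0,0.005,0.5,0,0,0],[0,0.005,0.57,0,0,0],[0,0.005,0.61,0,0,0],[0,0.005,0.63,0,0,0],[0,0.005,0.635,0,0,0]]]'
python3 -m inch '[[[0,0,0.004,0,0,0],[0,0,0.008,0,0,0],[0,0,0.012,0,0,0],[0,0,0.012,0,0,0],[0,0,0.012,0,0,0]]]'
```

```text
[[429.13121632 169.33561579]
 [511.21339275 157.73239382]]
clock: 6.28
eef_pos: [460.3, 102.0, 15.8]
tcp_rot: [-3.141, 0.0, 1.429]
contact_force: [0.3, 0.1, -0.8]
opening: 0.718
grasp_force: 66.3
clock: 6.7
eef_pos: [461.0, 102.7, 14.4]
tcp_rot: [3.14, -0.0, 1.43]
contact_force: [0.5, -0.8, 5.4]
opening: 0.715
grasp_force: 67.0
```

```bash
python3 -m inch '[[[0,0,0,0,0,0],[0,0,0,0,0,0],[0,0,0,0,0,0],[0,0,0,0,0,0],[0,0,0,0,0,0],[0,0,0,0,0,0]]]' 1
python3 -m inch '[[[0,0,-0.1,0,0,0],[0,0,-0.3,0,0,0],[0,0,-0.5,0,0,0],[0,0,-0.7,0,0,0],[0,0,-0.9,0,0,0],[0,0,-0.93,0,0,0],[0,0,-0.93,0,0,0]]]'
python3 -c "
from h import *
wpic('w3')
plan((603,-276,200,0.5))"
```

```text
clock: 7.2
eef_pos: [460.2, 102.6, 13.6]
tcp_rot: [-3.141, 0.0, 1.43]
contact_force: [-0.3, -0.2, -1.3]
opening: 0.997
grasp_force: 0.0
clock: 7.78
eef_pos: [462.2, 103.0, 202.5]
tcp_rot: [3.136, -0.002, 1.43]
contact_force: [0.7, -0.1, 0.2]
opening: 1.001
grasp_force: 0.0
[-0.8876, 0.4848, 0.0012, 0.0004, -0.0001, -0.0238] rows>= 5
[-0.9213, 0.4172, 0.001, 0.0004, -0.0001, -0.0238] rows>= 5
```

View pics/w3.png

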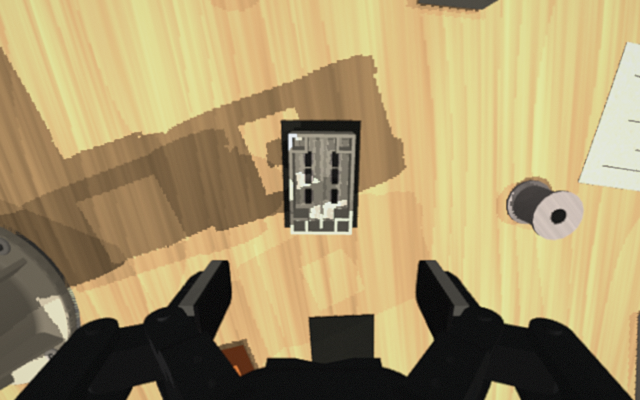

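The two-tray is parked, centred and square on the free mat (rim about (290,133)–(352,234)). Next is the six-tray.

```bash
python3 -m inch '[[[-0.888,0.485,0,0,0,-0.024],[-0.888,0.485,0,0,0,-0.024],[-0.888,0.485,0,0,0,-0.024],[-0.888,0.485,0,0,0,-0.024],[-0.888,0.485,0,0,0,-0.024],[-0.888,0.485,0,0,0,-0.024]]]'
python3 -m inch '[[[-0.92,0.417,0,0,0,-0.024],[-0.92,0.417,0,0,0,-0.024],[-0.92,0.417,0,0,0,-0.024],[-0.92,0.417,0,0,0,-0.024],[-0.92,0.417,0,0,0,-0.024],[-0.92,0.417,0,0,0,-0.024],[-0.92,0.417,0,0,0,-0.024],[-0.92,0.417,0,0,0,-0.024]]]'
python3 -c "
from h import *
print('two now',rect(xy('wrist',[(290,133),(355,131),(352,233),(292,235)],45,load('w3'))))
wpic('w4')"
```

```text
clock: 8.33
eef_pos: [532.3, -91.8, 197.2]
tcp_rot: [-3.14, 0.002, 1.502]
contact_force: [-0.3, 0.2, 0.6]
opening: 1.003
grasp_force: 0.0
clock: 9.0
eef_pos: [601.3, -274.9, 197.0]
tcp_rot: [-3.138, -0.002, 1.58]
contact_force: [-0.5, 0.3, 0.5]
opening: 0.998
grasp_force: 0.0
two now (array([463.3, 104.3]), array([ 60.3, 101.7,  61.2, 101.9]), np.float64(-8.4))
```

View pics/w4.png

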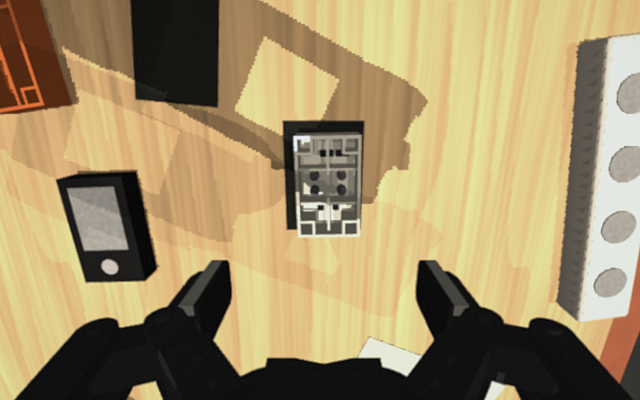

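The six-tray rim is at (293,134),(363,131),(360,236),(297,238). Its mat's far corners are (283,122),(364,121), and the near-left corner is about (287,230).

Run:
```python
from h import *
P=load('w4')
print('six',rect(xy('wrist',[(293,134),(363,131),(360,236),(297,238)],45,P)))
print('matp',xy('wrist',[(283,122),(364,121),(287,230)],3,P).round(1))
```

```text
six (array([ 606.4, -273.9]), array([ 63.7, 102.9,  63.2, 102.5]), np.float64(1.1))
matp [[ 559.4 -215.6]
 [ 642.8 -213.8]
 [ 560.8 -335. ]]
```

```bash
python3 -m inch '[[[0,0.018,0.2,0,0,0],[0,0.018,0.4,0,0,0],[0,0.018,0.55,0,0,0],[0,0.018,0.7,0,0,0],[0,0.018,0.8,0,0,0],[0,0.018,0.88,0,0,0],[0,0.018,0.925,0,0,0],[0,0.018,0.925,0,0,0]]]'
python3 -m inch '[[[0,0,0,0,0,0],[0,0,0,0,0,0],[0,0,0,0,0,0],[0,0,0,0,0,0],[0,0,0,0,0,0],[0,0,0,0,0,0],[0,0,0,0,0,0],[0,0,0,0,0,0]]]' -1 60
```

```text
clock: 9.72
eef_pos: [604.6, -273.9, 12.5]
tcp_rot: [-3.138, -0.002, 1.582]
contact_force: [-0.5, 0.5, -0.3]
opening: 0.998
grasp_force: 0.0
clock: 10.38
eef_pos: [607.5, -276.2, 16.3]
tcp_rot: [3.139, 0.001, 1.581]
contact_force: [2.0, 2.2, 7.5]
opening: 0.72
grasp_force: 65.9
```

```bash
python3 -m inch '[[[0,0,-0.05,0,0,0],[0,0,-0.15,0,0,0],[0,0,-0.3,0,0,0],[0,0,-0.45,0,0,0],[0,0,-0.57,0,0,0],[0,0,-0.65,0,0,0],[0,0,-0.65,0,0,0],[0,0,-0.65,0,0,0]]]'
python3 -c "
from h import *
plan((456,-139,144,-6))"
```

```text
clock: 11.05
eef_pos: [606.4, -276.1, 145.7]
tcp_rot: [3.14, 0.001, 1.581]
contact_force: [-1.1, -0.4, -2.6]
opening: 0.716
grasp_force: 65.3
[0.6931, -0.7452, 0.0066, 0.0005, 0.0003, 0.0365] rows>= 5
```

```bash
python3 -m inch '[[[0.07,-0.08,0,0,0,0.005],[0.2,-0.22,0,0,0,0.015],[0.34,-0.37,0,0,0,0.022],[0.48,-0.52,0,0,0,0.03],[0.6,-0.65,0,0,0,0.036],[0.67,-0.72,0,0,0,0.036],[0.693,-0.745,0,0,0,0.036],[0.693,-0.745,0,0,0,0.036]]]'
python3 -c "
from h import *
wpic('w5'); plan((456,-139,17,-6))"
```

```text
clock: 11.72
eef_pos: [453.9, -137.7, 143.7]
tcp_rot: [-3.139, -0.0, 1.469]
contact_force: [0.2, -0.8, -1.1]
opening: 0.718
grasp_force: 65.5
[-0.0014, 0.002, 0.6357, -0.0002, 0.0, 0.0008] rows>= 4
```

View pics/w5.png

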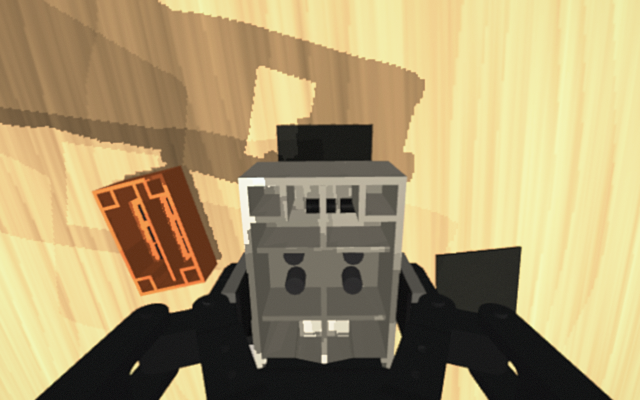

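The six-tray is held level over mat_q, whose far corners are at (277,125),(372,125). Lowering.

```bash
python3 -m inch '[[[0,0.005,0.1,0,0,0],[0,0.005,0.25,0,0,0],[0,0.005,0.4,0,0,0],[0,0.005,0.5,0,0,0],[0,0.005,0.57,0,0,0],[0,0.005,0.605,0,0,0],[0,0.005,0.625,0,0,0],[0,0.005,0.63,0,0,0]]]'
python3 -m inch '[[[0,0,0.004,0,0,0],[0,0,0.008,0,0,0],[0,0,0.012,0,0,0],[0,0,0.012,0,0,0],[0,0,0.012,0,0,0]]]'
```

```text
clock: 12.43
eef_pos: [457.4, -139.4, 18.1]
tcp_rot: [-3.141, 0.0, 1.467]
contact_force: [0.4, 0.2, -1.4]
opening: 0.708
grasp_force: 65.5
clock: 12.85
eef_pos: [457.2, -138.9, 16.7]
tcp_rot: [3.141, 0.0, 1.468]
contact_force: [0.7, -0.8, -1.5]
opening: 0.709
grasp_force: 65.5
```

```bash
python3 -m inch '[[[0,0,0.004,0,0,0],[0,0,0.008,0,0,0],[0,0,0.008,0,0,0],[0,0,0.008,0,0,0]]]'
python3 -m inch '[[[0,0,0.003,0,0,0],[0,0,0.006,0,0,0],[0,0,0.006,0,0,0],[0,0,0.006,0,0,0]]]'
```

```text
clock: 13.18
eef_pos: [457.3, -139.0, 16.0]
tcp_rot: [3.141, 0.0, 1.468]
contact_force: [-5.0, 0.9, 19.7]
opening: 0.714
grasp_force: 68.3
clock: 13.52
eef_pos: [457.3, -139.0, 15.8]
tcp_rot: [3.141, 0.0, 1.468]
contact_force: [-8.9, 2.4, 36.9]
opening: 0.712
grasp_force: 70.4
```

Down firmly. I'll back off slightly, release and rise, then go to the parked tray.

```bash
python3 -m inch '[[[0,0,-0.008,0,0,0],[0,0,-0.008,0,0,0],[0,0,-0.008,0,0,0]]]'
python3 -m inch '[[[0,0,0,0,0,0],[0,0,0,0,0,0],[0,0,0,0,0,0],[0,0,0,0,0,0],[0,0,0,0,0,0],[0,0,0,0,0,0]]]' 1
python3 -m inch '[[[0,0,-0.1,0,0,0],[0,0,-0.3,0,0,0],[0,0,-0.5,0,0,0],[0,0,-0.7,0,0,0],[0,0,-0.9,0,0,0],[0,0,-0.93,0,0,0],[0,0,-0.93,0,0,0],[0,0,-0.93,0,0,0]]]'
python3 -c "
from h import *
wpic('w6')
plan((462.5,103,120,-8))"
```

```text
clock: 13.77
eef_pos: [457.3, -139.0, 16.1]
tcp_rot: [3.14, 0.0, 1.468]
contact_force: [-3.7, 0.4, 15.4]
opening: 0.711
grasp_force: 67.3
clock: 14.27
eef_pos: [456.8, -138.9, 15.0]
tcp_rot: [-3.141, -0.0, 1.468]
contact_force: [-0.1, -0.4, -1.3]
opening: 0.995
grasp_force: 0.0
clock: 14.93
eef_pos: [456.6, -138.8, 200.7]
tcp_rot: [3.141, 0.0, 1.468]
contact_force: [-0.5, 0.4, -0.4]
opening: 0.998
grasp_force: 0.0
[0.6024, -0.0454, 0.1996, -0.0003, -0.0001, 0.0058] rows>= 4
[0.6015, -0.0566, 0.1995, -0.0003, -0.0001, 0.0058] rows>= 4
```

View pics/w6.png

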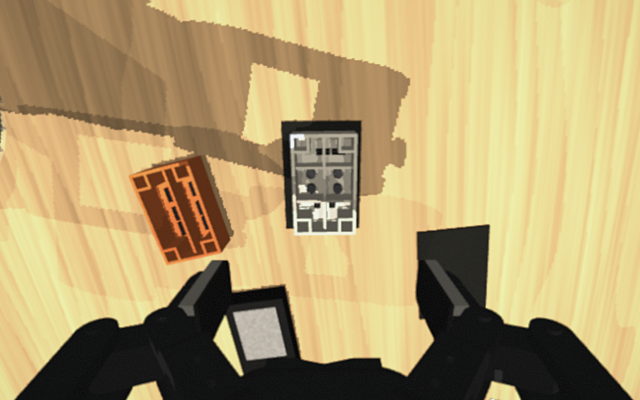

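The six-tray sits square on mat_q: rim (289,133),(359,132),(356,234),(294,236). Back to the parked two-tray.

```bash
python3 -m inch '[[[0.602,-0.045,0.2,0,0,0.006],[0.602,-0.045,0.2,0,0,0.006],[0.602,-0.045,0.2,0,0,0.006],[0.602,-0.045,0.2,0,0,0.006],[0.602,-0.045,0.2,0,0,0.006]]]'
python3 -m inch '[[[0.602,-0.057,0.2,0,0,0.006],[0.602,-0.057,0.2,0,0,0.006],[0.602,-0.057,0.2,0,0,0.006],[0.602,-0.057,0.2,0,0,0.006],[0.602,-0.057,0.2,0,0,0.006],[0.602,-0.057,0.2,0,0,0.006],[0.602,-0.057,0.2,0,0,0.006]]]'
python3 -c "
from h import *
print('six',rect(xy('wrist',[(289,133),(359,132),(356,234),(294,236)],45,load('w6'))))
plan((462.5,103,13,-8))"
```

```text
clock: 15.4
eef_pos: [458.2, -16.3, 158.3]
tcp_rot: [-3.136, 0.0, 1.453]
contact_force: [0.8, -1.1, 0.0]
opening: 1.001
grasp_force: 0.0
clock: 15.98
eef_pos: [463.6, 101.2, 121.0]
tcp_rot: [-3.141, 0.001, 1.429]
contact_force: [0.1, -0.2, 0.5]
opening: 1.0
grasp_force: 0.0
six (array([ 458.9, -138.1]), array([ 64.5, 101.2,  62.9, 102.5]), np.float64(-5.3))
[0.0082, -0.0066, 0.5398, -0.0001, 0.0002, -0.0007] rows>= 3
```

```bash
python3 -m inch '[[[0.005,-0.005,0.1,0,0,0],[0.005,-0.005,0.22,0,0,0],[0.005,-0.005,0.34,0,0,0],[0.005,-0.005,0.44,0,0,0],[0.005,-0.005,0.5,0,0,0],[0.005,-0.005,0.535,0,0,0],[0.005,-0.005,0.535,0,0,0]]]'
python3 -m inch '[[[0,0,0,0,0,0],[0,0,0,0,0,0],[0,0,0,0,0,0],[0,0,0,0,0,0],[0,0,0,0,0,0],[0,0,0,0,0,0],[0,0,0,0,0,0],[0,0,0,0,0,0]]]' -1 60
python3 -m inch '[[[0,0,-0.05,0,0,0],[0,0,-0.15,0,0,0],[0,0,-0.3,0,0,0],[0,0,-0.45,0,0,0],[0,0,-0.57,0,0,0],[0,0,-0.65,0,0,0],[0,0,-0.65,0,0,0],[0,0,-0.65,0,0,0]]]'
python3 -c "
from h import *
plan((602,-275,144,0.8))"
```

```text
clock: 16.57
eef_pos: [462.3, 102.4, 13.2]
tcp_rot: [-3.14, 0.001, 1.428]
contact_force: [-0.1, -0.6, 1.0]
opening: 0.999
grasp_force: 0.0
clock: 17.23
eef_pos: [464.2, 103.9, 15.2]
tcp_rot: [3.139, -0.001, 1.43]
contact_force: [1.0, -3.1, 8.8]
opening: 0.716
grasp_force: 64.5
clock: 17.9
eef_pos: [462.9, 104.0, 145.1]
tcp_rot: [3.14, -0.001, 1.43]
contact_force: [-0.0, -0.1, -1.7]
opening: 0.718
grasp_force: 65.6
[-0.8895, 0.477, 0.0029, 0.0003, -0.0001, -0.0246] rows>= 5
[-0.9236, 0.4069, 0.0028, 0.0003, -0.0001, -0.0246] rows>= 5
```

```bash
python3 -m inch '[[[-0.09,0.05,0,0,0,-0.003],[-0.25,0.13,0,0,0,-0.008],[-0.42,0.23,0,0,0,-0.012],[-0.59,0.32,0,0,0,-0.018],[-0.75,0.4,0,0,0,-0.024],[-0.85,0.456,0,0,0,-0.025],[-0.89,0.477,0,0,0,-0.025],[-0.89,0.477,0,0,0,-0.025]]]'
python3 -m inch '[[[-0.09,0.04,0,0,0,-0.003],[-0.25,0.11,0,0,0,-0.008],[-0.42,0.18,0,0,0,-0.012],[-0.59,0.26,0,0,0,-0.018],[-0.75,0.33,0,0,0,-0.024],[-0.87,0.38,0,0,0,-0.025],[-0.924,0.407,0,0,0,-0.025],[-0.924,0.407,0,0,0,-0.025]]]'
python3 -c "
from h import *
r.grab_frame('wrist');r.grab_frame('wrist')
plan((602,-275,16,0.8))"
```

```text
clock: 18.57
eef_pos: [531.8, -87.2, 142.7]
tcp_rot: [-3.14, -0.0, 1.506]
contact_force: [0.3, 0.1, -1.0]
opening: 0.716
grasp_force: 65.6
clock: 19.23
eef_pos: [602.3, -275.7, 143.1]
tcp_rot: [-3.141, -0.0, 1.586]
contact_force: [-0.1, -0.3, -1.5]
opening: 0.713
grasp_force: 65.6
[-0.0092, 0.0052, 0.6356, -0.0006, -0.0005, 0.0008] rows>= 4
```

```bash
python3 -m inch '[[[0,0,0.1,0,0,0],[0,0,0.25,0,0,0],[0,0,0.4,0,0,0],[0,0,0.5,0,0,0],[0,0,0.57,0,0,0],[0,0,0.605,0,0,0],[0,0,0.625,0,0,0],[0,0,0.632,0,0,0]]]'
python3 -m inch '[[[0,0,0.004,0,0,0],[0,0,0.008,0,0,0],[0,0,0.008,0,0,0],[0,0,0.008,0,0,0]]]'
```

```text
clock: 20.0
eef_pos: [602.3, -274.7, 17.9]
tcp_rot: [3.141, 0.0, 1.588]
contact_force: [0.1, 0.5, -1.4]
opening: 0.714
grasp_force: 65.7
clock: 20.33
eef_pos: [602.4, -275.6, 16.9]
tcp_rot: [3.141, 0.0, 1.587]
contact_force: [-0.2, -1.0, -2.0]
opening: 0.715
grasp_force: 65.7
```

```bash
python3 -m inch '[[[0,0,0.004,0,0,0],[0,0,0.008,0,0,0],[0,0,0.008,0,0,0],[0,0,0.008,0,0,0]]]'
```

```text
clock: 20.67
eef_pos: [602.4, -275.6, 15.3]
tcp_rot: [3.141, 0.0, 1.587]
contact_force: [-1.3, 0.8, 5.8]
opening: 0.721
grasp_force: 66.7
```

Touching with 6 N. Release, rise and look.

```bash
python3 -m inch '[[[0,0,0,0,0,0],[0,0,0,0,0,0],[0,0,0,0,0,0],[0,0,0,0,0,0],[0,0,0,0,0,0],[0,0,0,0,0,0]]]' 1
python3 -m inch '[[[0,0,-0.1,0,0,0],[0,0,-0.3,0,0,0],[0,0,-0.5,0,0,0],[0,0,-0.7,0,0,0],[0,0,-0.9,0,0,0],[0,0,-0.93,0,0,0],[0,0,-0.93,0,0,0],[0,0,-0.93,0,0,0]]]'
python3 -c "
from h import *
wpic('w7')
plan((617,298,200,-12))"
```

```text
clock: 21.17
eef_pos: [602.0, -275.3, 14.4]
tcp_rot: [-3.141, -0.0, 1.587]
contact_force: [0.8, -0.1, 0.3]
opening: 1.0
grasp_force: 0.0
clock: 21.83
eef_pos: [601.8, -275.2, 200.3]
tcp_rot: [3.141, 0.0, 1.587]
contact_force: [-0.5, 0.4, -0.6]
opening: 1.002
grasp_force: 0.0
[0.9542, 0.0421, -0.0009, -0.0002, -0.0001, 0.024] rows>= 5
[0.9547, -0.0298, -0.0011, -0.0002, -0.0001, 0.024] rows>= 5
[0.9498, -0.1015, -0.0014, -0.0002, -0.0001, 0.024] rows>= 5
```

View pics/w7.png

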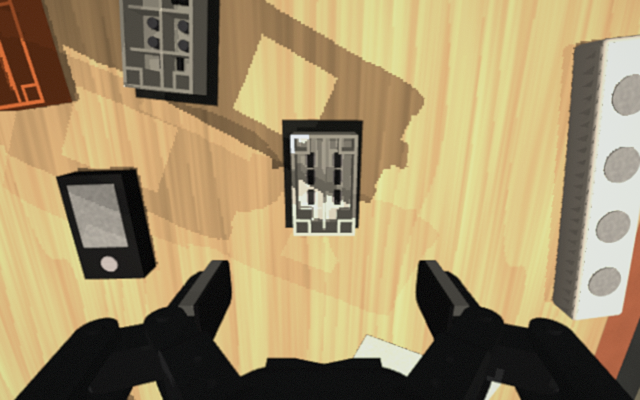

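The two-tray sits centred on mat_p (rim (291,133)–(356,235)). Now to the open tray.

```bash
python3 -m inch '[[[0.954,0.042,0,0,0,0.024],[0.954,0.042,0,0,0,0.024],[0.954,0.042,0,0,0,0.024],[0.954,0.042,0,0,0,0.024],[0.954,0.042,0,0,0,0.024],[0.954,0.042,0,0,0,0.024]]]'
python3 -m inch '[[[0.954,-0.03,0,0,0,0.024],[0.954,-0.03,0,0,0,0.024],[0.954,-0.03,0,0,0,0.024],[0.954,-0.03,0,0,0,0.024],[0.954,-0.03,0,0,0,0.024],[0.954,-0.03,0,0,0,0.024]]]'
python3 -m inch '[[[0.95,-0.1,0,0,0,0.024],[0.95,-0.1,0,0,0,0.024],[0.95,-0.1,0,0,0,0.024],[0.95,-0.1,0,0,0,0.024],[0.95,-0.1,0,0,0,0.024],[0.95,-0.1,0,0,0,0.024],[0.95,-0.1,0,0,0,0.024],[0.95,-0.1,0,0,0,0.024]]]'
python3 -c "
from h import *
r.grab_frame('wrist');P=wpic('w8');print(P[1],np.degrees(r.sense()['tcp_rot']))
c=lambda n:cv2.resize(cv2.imread(f'pics/{n}.png')[115:255,275:375],None,fx=4,fy=4,interpolation=cv2.INTER_CUBIC)
cv2.imwrite('pics/cc.png',np.hstack([c('w6'),c('w8')]))"
```

```text
clock: 22.38
eef_pos: [605.8, -79.6, 197.9]
tcp_rot: [-3.137, -0.002, 1.515]
contact_force: [0.3, -0.0, 0.0]
opening: 1.0
grasp_force: 0.0
clock: 22.88
eef_pos: [611.7, 110.2, 198.3]
tcp_rot: [-3.139, -0.0, 1.44]
contact_force: [-0.1, -0.2, -0.8]
opening: 1.0
grasp_force: 0.0
clock: 23.55
eef_pos: [617.9, 295.6, 198.8]
tcp_rot: [-3.14, 0.002, 1.361]
contact_force: [-0.5, -0.5, 0.3]
opening: 0.996
grasp_force: 0.0
[618.06449872 295.37006023 199.27581483] [-1.79943644e+02  7.61347128e-02  7.78912812e+01]
```

View pics/cc.png

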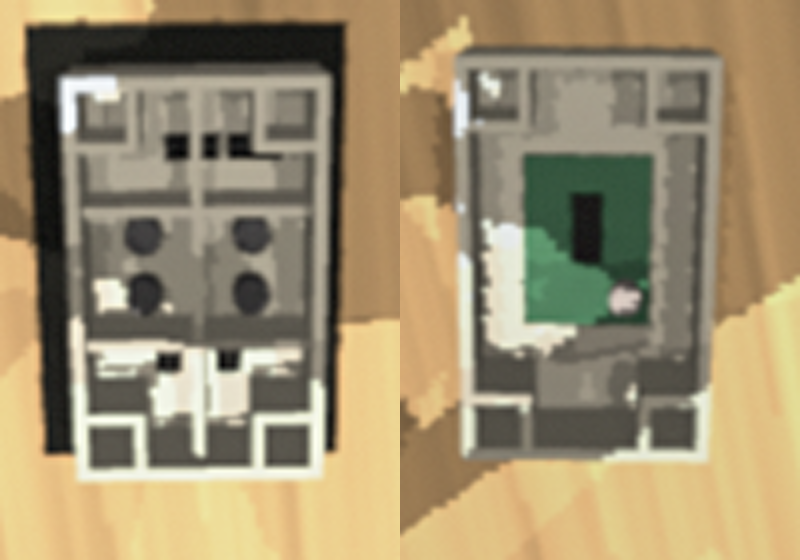

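In the crop, the left (six-tray) rim corners are (60,76),(333,74),(322,478),(80,480). The right (open tray, green board) rim corners are (57,57),(322,57),(307,460),(62,460), relative to its half.

Run:
```python
from h import *
f=lambda l:[(275+x/4-.4,115+y/4-.4) for x,y in l]
S=rect(xy('wrist',f([(60,76),(333,74),(322,478),(80,480)]),45,load('w6')))
O=rect(xy('wrist',f([(57,57),(322,57),(307,460),(62,460)]),42,load('w8')))
for n,Q in(('w6',S),('w8',O)):
    Rt,p=load(n); d=np.r_[Q[0],0]-p; print(n,Q,'tool x,y off',(Rt.T@d)[:2].round(1),'tcp',p.round(1),np.degrees(np.arctan2(Rt[1,1],Rt[0,1])).round(1))
```

```text
w6 (array([ 458.6, -138. ]), array([ 62.9, 100.4,  61.3, 100.5]), np.float64(-5.2)) tool x,y off [1.  1.9] tcp [ 456.6 -138.8  200.7] -5.9
w8 (array([617.9, 300.4]), array([61.1, 99.8, 62.1, 99.9]), np.float64(-12.9)) tool x,y off [ 5.2 -0.9] tcp [618.1 295.4 199.3] -12.1
```

```bash
python3 -m inch '[[[0.021,-0.014,0.2,0,0,0.0055],[0.021,-0.014,0.4,0,0,0.0055],[0.021,-0.014,0.55,0,0,0.0055],[0.021,-0.014,0.7,0,0,0.0055],[0.021,-0.014,0.8,0,0,0.0055],[0.021,-0.014,0.88,0,0,0.0055],[0.021,-0.014,0.935,0,0,0.0055],[0.021,-0.014,0.94,0,0,0.0055]]]'
python3 -m inch '[[[0,0,0,0,0,0],[0,0,0,0,0,0],[0,0,0,0,0,0],[0,0,0,0,0,0],[0,0,0,0,0,0],[0,0,0,0,0,0],[0,0,0,0,0,0],[0,0,0,0,0,0]]]' -1 60
python3 -m inch '[[[0,0,-0.05,0,0,0],[0,0,-0.15,0,0,0],[0,0,-0.3,0,0,0],[0,0,-0.45,0,0,0],[0,0,-0.57,0,0,0],[0,0,-0.65,0,0,0],[0,0,-0.65,0,0,0],[0,0,-0.65,0,0,0]]]'
python3 -c "
from h import *
wpic('w9')
plan((456.9,-139,145,-5.9))"
```

```text
clock: 24.32
eef_pos: [615.2, 300.2, 10.2]
tcp_rot: [-3.139, 0.002, 1.342]
contact_force: [0.6, 0.5, 0.1]
opening: 1.002
grasp_force: 0.0
clock: 24.98
eef_pos: [617.5, 302.4, 14.0]
tcp_rot: [3.139, -0.001, 1.344]
contact_force: [2.2, -1.6, 7.4]
opening: 0.713
grasp_force: 65.3
clock: 25.65
eef_pos: [616.5, 302.4, 143.6]
tcp_rot: [3.14, -0.001, 1.344]
contact_force: [-1.1, 0.5, -1.5]
opening: 0.714
grasp_force: 65.2
[-0.7757, -0.0925, -0.0045, -0.0001, 0.0, -0.0132] rows>= 4
[-0.7712, -0.1245, -0.0046, -0.0001, 0.0, -0.0132] rows>= 4
[-0.7654, -0.1563, -0.0047, -0.0001, 0.0, -0.0132] rows>= 4
```

Run:
```python
from h import *
a=cv2.imread('pics/w5.png',0);b=cv2.imread('pics/w9.png',0)
g=lambda i:cv2.Laplacian(cv2.GaussianBlur(i,(0,0),1.2),cv2.CV_32F)
A,B=map(g,(a,b))
for n,(x0,x1,y0,y1) in dict(farL=(234,262,168,226),farR=(385,413,168,226),top=(240,410,168,190)).items():
    m=cv2.matchTemplate(B[y0-14:y1+14,x0-14:x1+14],A[y0:y1,x0:x1],cv2.TM_CCOEFF_NORMED)
    _,v,_,l=cv2.minMaxLoc(m);print(n,round(v,2),l[0]-14,l[1]-14)
print('w5',np.round(a[155:200,270:370].mean(1)).astype(int).tolist());print('w9',np.round(b[155:200,270:370].mean(1)).astype(int).tolist())
```

```text
farL 0.69 1 5
farR 0.84 -1 5
top 0.79 0 5
w5 [33, 33, 33, 31, 29, 44, 78, 95, 97, 96, 96, 96, 96, 95, 96, 96, 96, 95, 95, 94, 91, 104, 147, 175, 179, 178, 178, 178, 178, 175, 160, 147, 143, 144, 145, 145, 145, 144, 142, 139, 138, 136, 130, 112, 93]
w9 [138, 135, 132, 131, 131, 128, 124, 120, 118, 116, 105, 91, 87, 88, 88, 88, 88, 88, 88, 88, 88, 88, 88, 88, 87, 85, 91, 124, 157, 164, 163, 162, 162, 162, 161, 149, 139, 137, 137, 137, 137, 137, 136, 132, 130]
```

```bash
python3 -m inch '[[[-0.08,-0.01,0,0,0,-0.001],[-0.22,-0.03,0,0,0,-0.004],[-0.38,-0.05,0,0,0,-0.007],[-0.54,-0.07,0,0,0,-0.01],[-0.67,-0.08,0,0,0,-0.013],[-0.75,-0.092,0,0,0,-0.013],[-0.776,-0.092,0,0,0,-0.013]]]'
python3 -m inch '[[[-0.08,-0.01,0,0,0,-0.001],[-0.22,-0.03,0,0,0,-0.004],[-0.38,-0.06,0,0,0,-0.007],[-0.54,-0.09,0,0,0,-0.01],[-0.67,-0.11,0,0,0,-0.013],[-0.75,-0.124,0,0,0,-0.013],[-0.771,-0.125,0,0,0,-0.013]]]'
python3 -m inch '[[[-0.08,-0.01,0,0,0,-0.001],[-0.22,-0.04,0,0,0,-0.004],[-0.38,-0.08,0,0,0,-0.007],[-0.54,-0.11,0,0,0,-0.01],[-0.67,-0.14,0,0,0,-0.013],[-0.74,-0.156,0,0,0,-0.013],[-0.755,-0.156,0,0,0,-0.013],[-0.755,-0.156,0,0,0,-0.013]]]'
python3 -m inch '[[[0,0,0,0,0,0],[0,0,0,0,0,0],[0,0,0,0,0,0],[0,0,0,0,0,0]]]'
python3 -c "
from h import *
ps=[]
for i in range(6): r.grab_frame('wrist');s=r.sense();ps.append(np.r_[s['eef_pos'],np.degrees(s['tcp_rot'])])
print(np.mean(ps,0).round(2),np.std(ps,0).round(2))
plan((457.1,-136.9,60,-5.9))"
```

```text
clock: 26.28
eef_pos: [561.5, 152.8, 141.1]
tcp_rot: [-3.139, 0.002, 1.383]
contact_force: [0.2, -0.5, -2.0]
opening: 0.719
grasp_force: 65.1
clock: 26.87
eef_pos: [509.5, 6.8, 141.9]
tcp_rot: [-3.14, 0.0, 1.424]
contact_force: [-0.3, -0.0, -0.7]
opening: 0.712
grasp_force: 65.1
clock: 27.53
eef_pos: [458.3, -136.8, 142.3]
tcp_rot: [3.141, -0.0, 1.465]
contact_force: [0.5, -0.1, -0.7]
opening: 0.712
grasp_force: 65.1
clock: 27.87
eef_pos: [457.9, -136.0, 142.4]
tcp_rot: [3.142, -0.0, 1.467]
contact_force: [0.9, 0.2, -0.7]
opening: 0.713
grasp_force: 65.1
[ 457.73 -136.41  142.49  180.     -0.     84.04] [0.08 0.18 0.02 0.   0.   0.02]
[-0.0016, -0.0025, 0.4126, 0.0, 0.0, -0.0005] rows>= 2
```

```bash
python3 -m inch '[[[-0.002,-0.002,0.08,0,0,0],[-0.002,-0.002,0.2,0,0,0],[-0.002,-0.002,0.3,0,0,0],[-0.002,-0.002,0.36,0,0,0],[-0.002,-0.002,0.39,0,0,0],[-0.002,-0.002,0.4,0,0,0],[-0.002,-0.002,0.4,0,0,0]]]'
python3 -m inch '[[[0,0,0.004,0,0,0],[0,0,0.008,0,0,0],[0,0,0.012,0,0,0],[0,0,0.016,0,0,0],[0,0,0.02,0,0,0],[0,0,0.024,0,0,0],[0,0,0.024,0,0,0]]]'
```

```text
clock: 28.75
eef_pos: [457.2, -137.1, 62.4]
tcp_rot: [-3.141, -0.0, 1.466]
contact_force: [-0.3, -0.3, -0.6]
opening: 0.71
grasp_force: 65.1
clock: 29.33
eef_pos: [457.1, -137.1, 57.6]
tcp_rot: [-3.142, 0.0, 1.466]
contact_force: [-0.3, -0.4, -1.0]
opening: 0.713
grasp_force: 65.1
```

```bash
python3 -m inch '[[[0,0,0.004,0,0,0],[0,0,0.008,0,0,0],[0,0,0.012,0,0,0],[0,0,0.012,0,0,0],[0,0,0.012,0,0,0]]]'
python3 -m inch '[[[0,0,0.004,0,0,0],[0,0,0.008,0,0,0],[0,0,0.01,0,0,0],[0,0,0.01,0,0,0],[0,0,0.01,0,0,0]]]'
```

```text
clock: 29.75
eef_pos: [457.1, -137.1, 55.2]
tcp_rot: [-3.141, -0.0, 1.466]
contact_force: [-1.1, -0.3, -1.9]
opening: 0.713
grasp_force: 65.1
clock: 30.17
eef_pos: [457.1, -137.1, 53.3]
tcp_rot: [-3.142, -0.0, 1.466]
contact_force: [-0.3, 0.2, -1.2]
opening: 0.711
grasp_force: 65.1
```

No contact at z 53, well past the pin entry height (about 59), so the pins are in the sockets. Continuing until the underside touches.

```bash
python3 -m inch '[[[0,0,0.003,0,0,0],[0,0,0.006,0,0,0],[0,0,0.006,0,0,0],[0,0,0.006,0,0,0]]]'
python3 -m inch '[[[0,0,0.003,0,0,0],[0,0,0.005,0,0,0],[0,0,0.005,0,0,0],[0,0,0.005,0,0,0]]]'
```

```text
clock: 30.5
eef_pos: [457.2, -137.1, 52.1]
tcp_rot: [3.141, 0.0, 1.466]
contact_force: [0.5, 0.5, -0.6]
opening: 0.709
grasp_force: 65.4
clock: 30.83
eef_pos: [457.3, -137.2, 51.8]
tcp_rot: [3.141, 0.0, 1.466]
contact_force: [-1.9, 0.8, 10.6]
opening: 0.714
grasp_force: 66.9
```

Seated at z 51.8, where I expected about 52, with 10 N. Release, rise and look.

```bash
python3 -m inch '[[[0,0,0,0,0,0],[0,0,0,0,0,0],[0,0,0,0,0,0],[0,0,0,0,0,0],[0,0,0,0,0,0],[0,0,0,0,0,0]]]' 1
python3 -m inch '[[[0,0,-0.1,0,0,0],[0,0,-0.3,0,0,0],[0,0,-0.5,0,0,0],[0,0,-0.7,0,0,0],[0,0,-0.85,0,0,0],[0,0,-0.93,0,0,0],[0,0,-0.93,0,0,0]]]'
python3 -m inch '[[[0.9,0,0,0,0,0],[0.9,0,0,0,0,0],[0.9,0,0,0,0,0],[0.9,0,0,0,0,0],[0.9,0,0,0,0,0],[0.9,0,0,0,0,0],[0.9,0,0,0,0,0]]]'
python3 -c "
from h import *
a=r.grab_frame('side')[210:320,255:415,::-1]; b=r.grab_frame('scene')[160:270,180:310,::-1]
z=lambda i:cv2.resize(i,(400,int(400*i.shape[0]/i.shape[1])),interpolation=cv2.INTER_CUBIC)
a,b=z(a),z(b);h=min(len(a),len(b));cv2.imwrite('pics/fin.png',np.hstack([a[:h],b[:h]]))"
```

```text
clock: 31.33
eef_pos: [457.1, -137.1, 51.0]
tcp_rot: [-3.141, -0.0, 1.466]
contact_force: [0.5, 0.4, 0.2]
opening: 0.999
grasp_force: 0.0
clock: 31.92
eef_pos: [459.3, -137.7, 241.1]
tcp_rot: [3.135, 0.001, 1.466]
contact_force: [0.5, -0.5, 0.1]
opening: 0.999
grasp_force: 0.0
clock: 32.5
eef_pos: [475.3, 42.4, 236.0]
tcp_rot: [-3.14, 0.001, 1.469]
contact_force: [-0.3, -0.1, 0.2]
opening: 1.003
grasp_force: 0.0
```

View pics/fin.png

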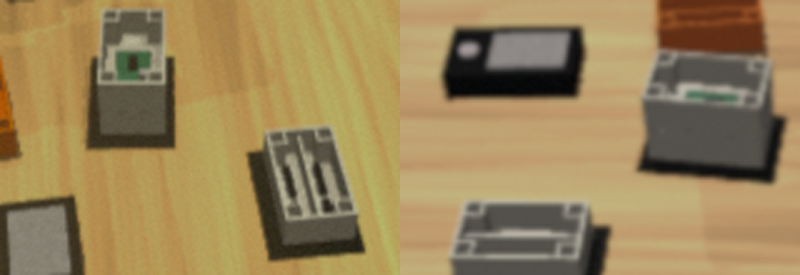

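The stack at (133,70) is flush and square with the board on top, and the two-tray at (305,180) is on mat_p. Handing in.

```bash
python3 -c "
from rig import r
print(r.sign_off())"
```

```text
the job is handed in; nothing more can be done
None
```

I swapped the two trays, stacked the open tray with its pins down on the six-compartment tray, and handed the job in at about 32 s; the final pictures look right, but no verdict came back.

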